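# Pour spacers from a carton with a fold-out spout

### The job

Pull the cardboard carton's folded end spout fully out by its tab while the carton stands on the worktop, then lift the carton, hold the tip of the spout low over the open grey bin and tilt it so that all three metal spacers roll out into the bin. Finally set the empty carton back down flat on its base on the worktop, clear of the bin, and let go. Leave the bin where it stands and do not disturb the other things.

Things in the scene. Friction and masses are not known exactly. Their poses are not given: they have to be found in the camera images.
- carton: plain brown cardboard carton lying flat, 130 mm long (its x), 64 mm wide (its y), 62 mm high, 3 mm walls, rigid, about 0.16 kg, about 0.3 kg with its contents. Origin: centre of its underside; z up. Its -x end is the mouth, closed by the folded spout; at the start the mouth points roughly to the robot's left. It can be gripped across its 64 mm width from above. The roof is closed, so the contents are hidden
- spout (a joint): hinge of the folding spout, along the carton's y at the lower edge of the mouth end: 0 = folded shut (panel upright, flush with the end), grows as the top swings outward and down, stop at 1.35 rad (a chute 13 degrees above level while the carton is level). Slight friction (0.035 N m): it stays where it is left
- spout_hinge (a point): middle of the spout's hinge line, 66.5 mm from the carton's origin along its -x, 3 mm above its underside
- spout_tab (a point): middle of the free edge of the spout's pull tab, 84 mm from the hinge line. The tab is 34 mm wide, 8 mm thick and stands 25 mm above the carton's roof while the spout is shut; it can be pinched, or pushed outward from behind with the tips of the fingers just above the roof. The panel below it is 56 mm wide, 3 mm thick, with 22 mm cheeks on both sides that fold into the carton; its inner face runs flush into the tab. With the spout out, this edge is the tip of the chute
- bin: open grey plastic bin, 170 mm (its x) by 150 mm (its y), 50 mm high, 4 mm walls and a lip of 3.5 mm round the rim, 0.45 kg, loose. When it is the right-hand one of the two, the fixed microscope stands 0.2 m and more to the right of its centre: keep the raised carton clear of it. Origin: centre of its underside
- spacer1: smooth (slippery) plain aluminium spacer tube, 24 mm diameter, 46 mm long (axis = its y), 35 g, at first inside the carton lying across it, so that it rolls along the carton. Origin: its centre
- spacer2: smooth (slippery) plain aluminium spacer tube, 24 mm diameter, 46 mm long (axis = its y), 35 g, at first inside the carton lying across it, so that it rolls along the carton. Origin: its centre
- spacer3: smooth (slippery) plain aluminium spacer tube, 24 mm diameter, 46 mm long (axis = its y), 35 g, at first inside the carton lying across it, so that it rolls along the carton. Origin: its centre
- tweezers_black: black metal tweezers, 119 mm long, lying near the front edge; a bystander. Origin: centre of its underside
- marker: white marker pen, 133 mm long, lying near the front edge; a bystander. Origin: centre of its underside
- esd_brush: flat black brush, 151 mm long, lying at the front left; a bystander. Origin: centre of its underside
- platter_stack: stack of bare silver discs, 95 mm across, 20 mm high, at the back; a bystander. Origin: centre of its underside
- drive_adapter: small black adapter block, 56 x 82 x 14 mm, lying behind the work; a bystander. Origin: centre of its underside
- blower: dark blue rubber bulb blower, 115 x 49 x 49 mm, at the back; a bystander. Origin: centre of its underside

How it is judged:
By the outcome, as a careful person would: the job done as asked, in the order asked, and still so for the second after the job is handed in, with the robot touching nothing.
It also fails if it takes over 72 s, if anything falls off the work surface, if the arm or the gripper's body presses on something with over 40 N, if the wrist force passes 120 N, or if a joint passes its speed limit or range.

### The arm

A 6-joint arm with a two-finger parallel gripper is mounted at the origin on a cart in front of the work surface, level with it; the furniture and walls round the work are solid. World frame = base frame: x ahead of the robot, y to its left, z up, the work surface at z = 0. Lengths are in m, angles in rad, forces in N, time in s.
With the tool pointing down it reaches from about 0.225 to 0.725 m from the base axis. Payload 3.1 kg.
Tool frame: the origin (TCP) lies on the mounting face of the last link; the fingertips stand 173 mm ahead of it and the grasp point (between the pads) lies 155 mm ahead of it; z points along the fingers, y is the direction in which the jaws open and shut (so a half turn about z gives the same grasp; the last joint's range is limited). The gripper opens to 85 mm and grips with 20 to 120 N. Pads are 22 mm wide; open, the fingers measure 114 mm over their backs; the gripper's body (76 mm by 85 mm) begins 54 mm behind the grasp point. The pads swing forward as they close: fully open they stand 13 mm farther back than shut.
Start: joints at [-1.375, 0.048, 0.099, 1.622, 0, 1.443], TCP at [0.167, -0.498, 0.405] pointing down, gripper open.
Joint ranges: [-2.91, 2.91], [-0.99, 1.94], [-1.21, 1.42], [-2.12, 2.29], [-1.49, 1.47], [-3.14, 3.14]. Speed limits (rad/s): [2.79, 2.79, 3.14, 3.14, 3.14, 3.14].

### API

Orientations are given as a rotation vector (axis times angle).
In Python, from workcell import status, viewer, workorder gives the robot as it stands. The module is installed in compiled form; this text tells all that it offers.
- The arm moves only by the tool carry_out, never from a script. Its argument "commands" is a list that holds one entry, the list of rows, each a list of 6 numbers: the shift along the world's x, y, z in mm, then the turn, a rotation vector about the world's x, y, z in rad. A call has 1 to 8 rows; each row shifts and turns the commanded pose from where the row before left it; what a row does not reach is not made up. A row lasts 1/10 s, in which the tool goes at most 50 mm and 8.59 degrees, less where a joint would pass 70% of its speed; a pose out of reach is approached as far as the arm can. A call with a gripper value outside its range is refused whole. "fingers" is the finger opening in mm, from 0 to 85.4, set as the call begins (left out, the last holds). The fingers move at their own pace and stop on an object; "newtons" is the grip in N (left out, the last holds). Time passes only in rows, so rows that do not move let the fingers close. It gives the time, the measured TCP pose, the force and the opening at its end, in the units of the state.
- status.get_obs(): the state, without advancing time (a new reading comes with each control period).
- viewer.camera(name): name is "side" or "top"; returns the picture (480x640x3 uint8, blue, green, red); there is no depth.
- viewer.get_calibration(name): a dict with "camera_matrix" (3x3 intrinsics, pixels), "dist" ([k1, k2, p1, p2, k3] as OpenCV has them; the pictures are not rectified), "world_to_cam" (4x4, takes a point from world to camera coordinates). Camera axes: x right, y up, looking along -z (the intrinsics and any distortion apply to the point x, -y, -z); pixel columns grow to the right and rows downward; lengths in m; the calibration is good to about 2 mm. A picture is of the moment at which its call begins. get_calibration takes no time and is no camera call.
- workorder.close_job(): hands the job in, once; it reports no verdict.
The state is a dict: "clock": time; "q": joint angles; "qvel": joint speeds; "tau": joint torques, N m; "tcp_pos": TCP position; "tool_rot": TCP orientation; "wrist_force": force on the tool from outside, world axes, zero at the start; "ft_torque": the same for the moment, N m; "grip_width": finger opening in m.
Only numpy, scipy, OpenCV 4.12 (cv2) and the standard library are available. Lean on these libraries where they do the work, as an engineer would, in place of code of your own. Each camera call takes 0.05 s, during which the arm holds its last target. There are 200 camera calls.

## Working session

There is one attempt and no reset: what is moved stays moved. The work goes in short steps, Python scripts to look and compute and a tool call to move; the robot and the scene stay as the last step left them, time stands still between calls to the robot, and variables do not carry over. Pictures are saved under pics/ and viewed, on a budget of 10 in all, crops included, one or two more only if the job needs it, and the job is handed in when it is done.

Besides the shell and the picture viewer there is one more tool, called after "Request:" as name([rows], argument=value, ...), one row to a line, values as JSON. carry_out: Moves the arm, as the interface text tells. Its arguments: {"type":"object","properties":{"commands":{"type":"array","items":{"type":"array","items":{"type":"array","items":{"type":"number"}}}},"fingers":{"type":"number"},"newtons":{"type":"number"}},"required":["commands"]}

```bash
mkdir -p pics
cat > h.py <<'E'
import numpy as np, cv2
from workcell import status, viewer, workorder
from scipy.spatial.transform import Rotation as R
def cal(n):
    c=viewer.get_calibration(n); return np.array(c["camera_matrix"],float),np.array(c["dist"],float),np.array(c["world_to_cam"],float)
F=np.diag([1.,-1,-1])
def proj(n,P):
    K,d,T=cal(n); P=np.atleast_2d(P).astype(float)
    X=(F@(T[:3,:3]@P.T+T[:3,3:])).T
    return cv2.projectPoints(X,np.zeros(3),np.zeros(3),K,d)[0][:,0]
def ray(n,uv):
    K,d,T=cal(n); p=cv2.undistortPoints(np.array(uv,float).reshape(-1,1,2),K,d)[:,0]
    D=(T[:3,:3].T@F@np.c_[p,np.ones(len(p))].T).T
    return -T[:3,:3].T@T[:3,3],D
def onz(n,uv,z):
    o,D=ray(n,uv); return o+D*((z-o[2])/D[:,2])[:,None]
def snap(n,f):
    im=np.array(viewer.camera(n)); cv2.imwrite("pics/"+f,im); return im
def st():
    s=status.get_obs(); print("t",s["clock"],"tcp",np.round(s["tcp_pos"],4),"rot",np.round(s["tool_rot"],3),"F",np.round(s["wrist_force"],1),"w",s["grip_width"],"q",np.round(s["q"],2))
E
python3 - <<'E'
from h import *
a=snap("top","t0.png");b=snap("side","s0.png");st()
for n in("top","side"):
    K,d,T=cal(n);print(n,-T[:3,:3].T@T[:3,3],K[0,0],d)
E
```

```text
t 0.1 tcp [ 0.167  -0.4975  0.4036] rot [-3.098 -0.506  0.   ] F [-0.2 -0.2  1. ] w 0.0850955156648568 q [-1.37  0.05  0.1   1.62  0.    1.44]
top [0.44845658 0.22345429 0.99951491] 466.1636440668244 [-0.00671632  0.          0.          0.          0.        ]
side [0.16365201 0.97441521 0.42650948] 470.14692041420744 [0.03792059 0.         0.         0.         0.        ]
```

View pics/t0.png

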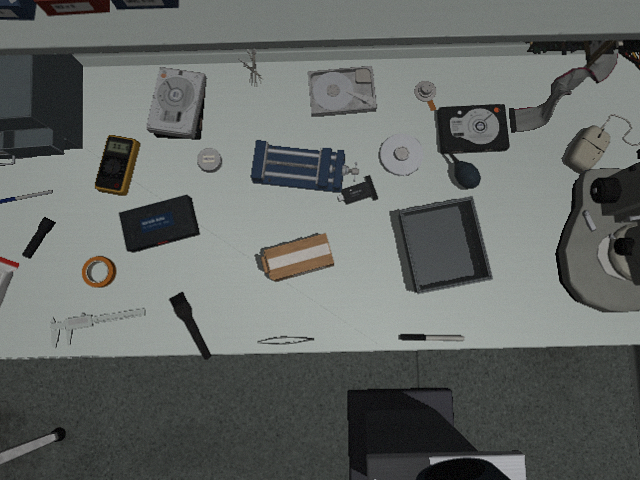

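View pics/s0.png

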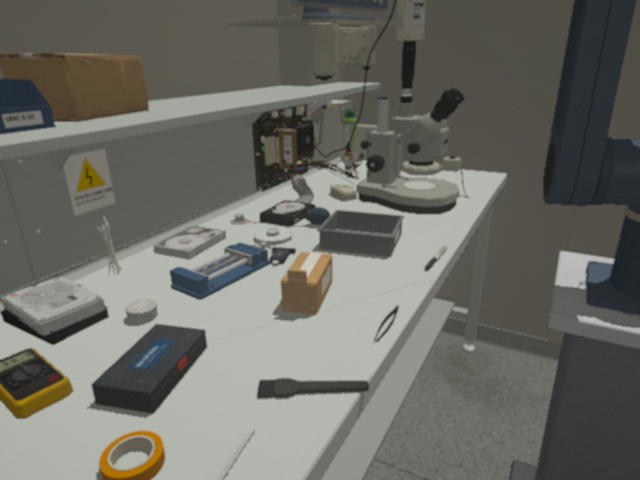

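The top view shows the carton at (297,257) with its tab at the left end (~262,262). The bin is at (443,245), the microscope at x>560 and the bystanders clear of both. The side view shows the carton at (307,280) with its tab up and the bin at (360,232). Next I'll measure the carton and bin up close.

Run:
```python
from h import *
a=cv2.imread("pics/t0.png")
hsv=cv2.cvtColor(a,cv2.COLOR_BGR2HSV)
m=cv2.inRange(hsv,(5,70,60),(25,255,255)); m[:225]=0;m[290:]=0;m[:,:245]=0;m[:,345:]=0
m=cv2.morphologyEx(m,cv2.MORPH_CLOSE,np.ones((15,15)))
c=max(cv2.findContours(m,0,2)[0],key=cv2.contourArea)
r=cv2.minAreaRect(c);b=cv2.boxPoints(r);print(r,b)
W=onz("top",b,.062);print(W, np.linalg.norm(W-np.roll(W,1,0),axis=1),W.mean(0))
c1=a[225:290,240:350];c2=a[185:305,380:510]
o=np.zeros((600,800,3),np.uint8)
x=cv2.resize(c1,None,fx=5,fy=5,interpolation=2);o[:325,:550]=x
x=cv2.resize(c2,None,fx=2,fy=2);o[340:580,:260]=x
s=cv2.imread("pics/s0.png")[240:320,270:345];x=cv2.resize(s,None,fx=3.3,fy=3.3);o[330:330+x.shape[0],300:300+x.shape[1]]=x
cv2.imwrite("pics/c0.png",o)
```

```text
((296.0838317871094, 257.6565246582031), (33.511146545410156, 69.29489135742188), 74.35774993896484) [[258.2018  250.8635 ]
 [324.93027 232.17952]
 [333.96585 264.44955]
 [267.2374  283.13354]]
[[0.56918129 0.37224242 0.062     ]
 [0.60438875 0.2360554  0.062     ]
 [0.53799674 0.2192193  0.062     ]
 [0.50346944 0.35404416 0.062     ]] [0.06818522 0.14066439 0.06849346 0.1391757 ] [0.55375906 0.29539032 0.062     ]
```

View pics/c0.png

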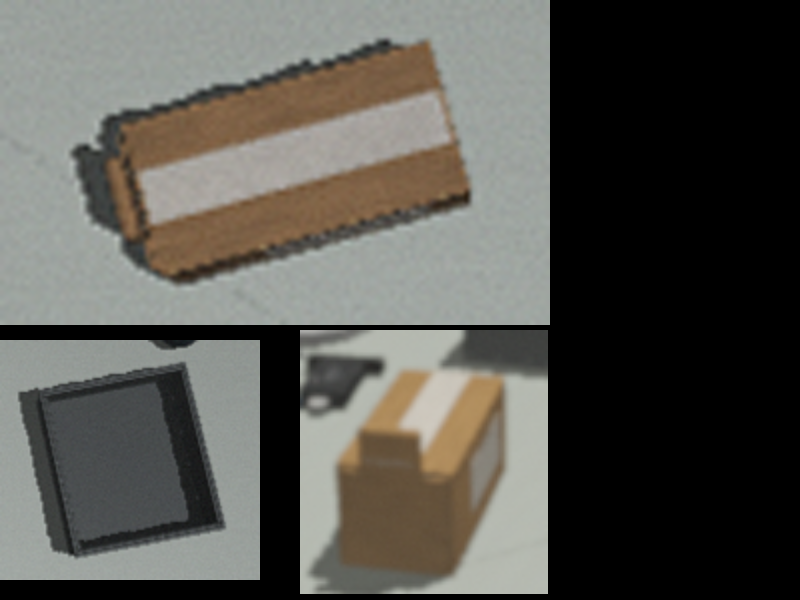

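Run:
```python
from h import *
k=np.array([(122,124),(430,42),(468,190),(157,269)])/5.+[240,225]
W=onz("top",k,.062);print(W.round(4), np.linalg.norm(W-np.roll(W,1,0),axis=1),W.mean(0))
ax=(W[0]+W[3]-W[1]-W[2]);print("mouth dir deg",np.degrees(np.arctan2(ax[1],ax[0])))
t=np.array([(112,160),(135,238)])/5.+[240,225];print("tab",onz("top",t,.087).round(4))
B=np.array([(38,395-340),(185,25),(222,187),(77,215)])/2.+[380,185]
W=onz("top",B,.05);print(W.round(4), np.linalg.norm(W-np.roll(W,1,0),axis=1),W.mean(0))
# side view check: mouth-end roof corners, pix from crop
S=np.array([(338-300,468-330),(452-300,475-330)])/3.3+[270,240];print("side roof mouth corners",onz("side",S,.062).round(4))
S=np.array([(341-300,563-330),(450-300,574-330)])/3.3+[270,240];print("side base",onz("side",S,0).round(4))
st()
```

```text
[[0.5711 0.3596 0.062 ]
 [0.6018 0.2339 0.062 ]
 [0.5409 0.2199 0.062 ]
 [0.512  0.3456 0.062 ]] [0.060731   0.12942475 0.06246829 0.12905354] [0.5564486  0.28977688 0.062     ]
mouth dir deg 103.36181596027619
tab [[0.5536 0.36   0.087 ]
 [0.5226 0.351  0.087 ]]
[[ 0.6441  0.0816  0.05  ]
 [ 0.6723 -0.0728  0.05  ]
 [ 0.5032 -0.0987  0.05  ]
 [ 0.4783  0.0497  0.05  ]] [0.16887737 0.15700502 0.17116748 0.15045297] [ 0.57448589 -0.01006284  0.05      ]
side roof mouth corners [[0.5645 0.3642 0.062 ]
 [0.5072 0.3451 0.062 ]]
side base [[0.5703 0.3571 0.    ]
 [0.5117 0.3411 0.    ]]
t 0.1 tcp [ 0.167  -0.4975  0.4036] rot [-3.098 -0.506  0.   ] F [-0.2 -0.2  1. ] w 0.0850955156648568 q [-1.37  0.05  0.1   1.62  0.    1.44]
```

Request:
carry_out([
  [[15.75,34.4,-4.3,0,0,0.0625],[15.75,34.4,-4.3,0,0,0.0625],[15.75,34.4,-4.3,0,0,0.0625],[15.75,34.4,-4.3,0,0,0.0625],[15.75,34.4,-4.3,0,0,0.0625],[15.75,34.4,-4.3,0,0,0.0625],[15.75,34.4,-4.3,0,0,0.0625],[15.75,34.4,-4.3,0,0,0.0625]],
], fingers=0, newtons=40)

```text
clock: 0.9
tcp_pos: [0.2932, -0.221, 0.3697]
tool_rot: [-2.877, -1.26, -0.0]
wrist_force: [0.9, -0.4, 0.6]
grip_width: -0.0
```

Request:
carry_out([
  [[15.75,34.4,-4.3,0,0,0.0625],[15.75,34.4,-4.3,0,0,0.0625],[15.75,34.4,-4.3,0,0,0.0625],[15.75,34.4,-4.3,0,0,0.0625],[15.75,34.4,-4.3,0,0,0.0625],[15.75,34.4,-4.3,0,0,0.0625],[15.75,34.4,-4.3,0,0,0.0625],[15.75,34.4,-4.3,0,0,0.0625]],
])

```text
clock: 1.7
tcp_pos: [0.4192, 0.0544, 0.3353]
tool_rot: [-2.475, -1.935, 0.001]
wrist_force: [0.4, -0.7, -0.1]
grip_width: -0.0001
```

Request:
carry_out([
  [[15.75,34.4,-4.3,0,0,0.0625],[15.75,34.4,-4.3,0,0,0.0625],[15.75,34.4,-4.3,0,0,0.0625],[15.75,34.4,-4.3,0,0,0.0625],[15.75,34.4,-4.3,0,0,0.0625],[15.75,34.4,-4.3,0,0,0.0625],[15.75,34.4,-4.3,0,0,0.0625],[15.75,34.4,-4.3,0,0,0.0625]],
])

```text
clock: 2.5
tcp_pos: [0.5453, 0.3293, 0.3004]
tool_rot: [-1.92, -2.486, 0.002]
wrist_force: [1.2, -1.3, 0.9]
grip_width: 0.0
```

Request:
carry_out([
  [[0,0,-15,0,0,0],[0,0,-15,0,0,0],[0,0,-15,0,0,0],[0,0,-10,0,0,0],[0,0,0,0,0,0]],
])

```text
clock: 3.0
tcp_pos: [0.5439, 0.3264, 0.2439]
tool_rot: [-1.924, -2.481, 0.007]
wrist_force: [-0.0, -0.3, -0.7]
grip_width: -0.0004
```

Run:
```python
from h import *
a=snap("top","t1.png");b=snap("side","s1.png");st()
x=cv2.resize(b[190:330,230:390],None,fx=5,fy=4.2);cv2.imwrite("pics/s1c.png",cv2.resize(b[200:320,240:380],None,fx=5,fy=5))
```

```text
t 3.1 tcp [0.5448 0.3271 0.2466] rot [-1.925 -2.483  0.   ] F [0.4 0.4 0.2] w 0.00025806156452203564 q [ 0.44  0.36  0.14  1.35 -0.    1.75]
```

View pics/s1c.png

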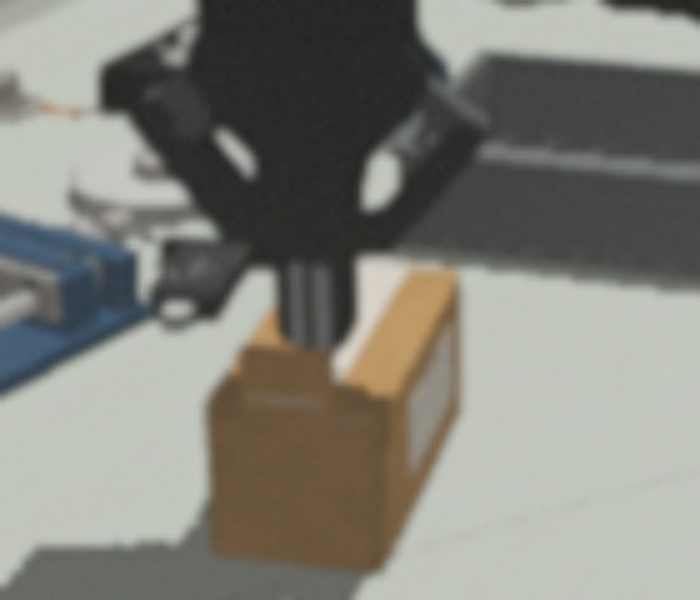

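Request:
carry_out([
  [[-2.1,8.2,0,0,0,0],[-2.1,8.2,0,0,0,0],[-1.75,6.8,-0.2,0,0,0],[-1.75,6.8,-0.2,0,0,0],[-1.7,6.5,-2.05,0,0,0],[-1.7,6.5,-2.05,0,0,0],[-1.5,5.9,-3.35,0,0,0],[-1.5,5.9,-3.35,0,0,0]],
])

```text
clock: 3.9
tcp_pos: [0.5308, 0.3833, 0.2349]
tool_rot: [-1.923, -2.484, 0.0]
wrist_force: [1.3, -0.6, -0.2]
grip_width: 0.0003
```

Request:
carry_out([
  [[-1.35,5.2,-4.5,0,0,0],[-1.35,5.2,-4.5,0,0,0],[-1.1,4.2,-5.5,0,0,0],[-1.1,4.2,-5.5,0,0,0],[-0.6,2.4,-4.6,0,0,0],[-0.6,2.4,-4.6,0,0,0],[-0.6,2.4,-6.5,0,0,0],[0,0,0,0,0,0]],
])

```text
clock: 4.7
tcp_pos: [0.5237, 0.4086, 0.198]
tool_rot: [-1.923, -2.483, 0.003]
wrist_force: [-0.2, 0.4, -0.5]
grip_width: 0.0001
```

Run:
```python
from h import *
a=snap("top","t2.png");b=snap("side","s2.png");st()
o=np.hstack([cv2.resize(b[200:340,220:360],None,fx=2.85,fy=2.85),cv2.resize(a[200:300,220:320],None,fx=3.99,fy=3.99)]);cv2.imwrite("pics/c2.png",o)
```

```text
t 4.8 tcp [0.5241 0.4086 0.1991] rot [-1.923e+00 -2.484e+00  1.000e-03] F [ 0.5 -0.3 -0.1] w 3.082114260968824e-05 q [ 0.56  0.46  0.17  1.29 -0.    1.88]
```

View pics/c2.png

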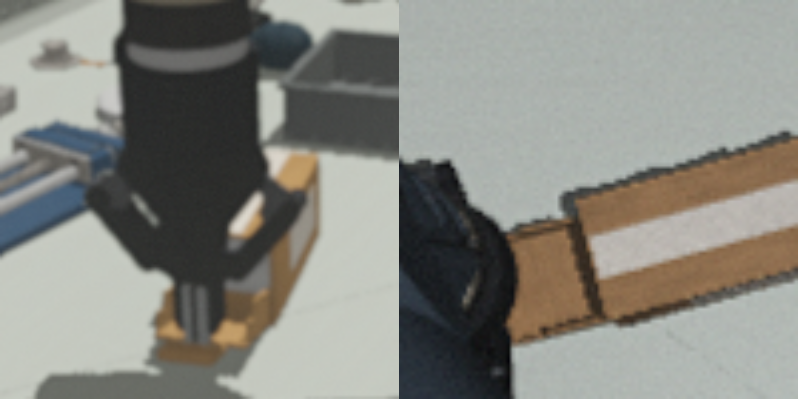

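Request:
carry_out([
  [[-0.3,1,-3,0,0,0],[-0.2,0.8,-2.5,0,0,0],[0,0,-1.5,0,0,0],[0,0,-1,0,0,0],[0,0,-0.5,0,0,0],[0,0,0,0,0,0]],
])

```text
clock: 5.4
tcp_pos: [0.5238, 0.4108, 0.1918]
tool_rot: [-1.923, -2.484, -0.002]
wrist_force: [-1.1, 0.9, 2.6]
grip_width: -0.0002
```

Request:
carry_out([
  [[0,0,-0.7,0,0,0],[0,0,-0.7,0,0,0],[0,0,0,0,0,0]],
])

```text
clock: 5.7
tcp_pos: [0.5238, 0.4108, 0.1899]
tool_rot: [-1.923, -2.484, -0.002]
wrist_force: [0.2, 2.5, 3.6]
grip_width: -0.0
```

Request:
carry_out([
  [[0,0,-0.7,0,0,0],[0,0,-0.7,0,0,0],[0,0,0,0,0,0]],
])

```text
clock: 6.0
tcp_pos: [0.5238, 0.4106, 0.1882]
tool_rot: [1.923, 2.484, 0.0]
wrist_force: [-0.7, 2.3, 2.0]
grip_width: 0.0004
```

Request:
carry_out([
  [[0,0,3,0,0,0],[0,0,9,0,0,0],[0,0,20,0,0,0],[0,0,25,0,0,0],[0,0,25,0,0,0],[0,0,20,0,0,0],[0,0,0,0,0,0]],
])

```text
clock: 6.7
tcp_pos: [0.5246, 0.4106, 0.2943]
tool_rot: [1.922, 2.481, 0.008]
wrist_force: [0.2, 0.1, 0.7]
grip_width: 0.0002
```

Request:
carry_out([
  [[5,-20,0,0,0,0],[5,-20,0,0,0,0],[5,-20,0,0,0,0],[5,-20,0,0,0,0],[5,-20,0,0,0,0],[5,-16,0,0,0,0],[0,0,0,0,0,0]],
], fingers=85)

```text
clock: 7.4
tcp_pos: [0.5541, 0.2916, 0.2886]
tool_rot: [-1.927, -2.48, 0.005]
wrist_force: [-1.1, -0.2, -0.5]
grip_width: 0.085
```

Run:
```python
from h import *
a=snap("top","t3.png");b=snap("side","s3.png");st()
o=np.hstack([cv2.resize(b[200:340,220:360],None,fx=2.85,fy=2.85),cv2.resize(a[200:300,220:320],None,fx=3.99,fy=3.99)]);cv2.imwrite("pics/c3.png",o)
```

```text
t 7.5 tcp [0.5537 0.2938 0.2893] rot [-1.924e+00 -2.482e+00  2.000e-03] F [-0.3 -0.7 -0.1] w 0.08514463558438932 q [0.38 0.32 0.18 1.43 0.   1.7 ]
```

View pics/c3.png

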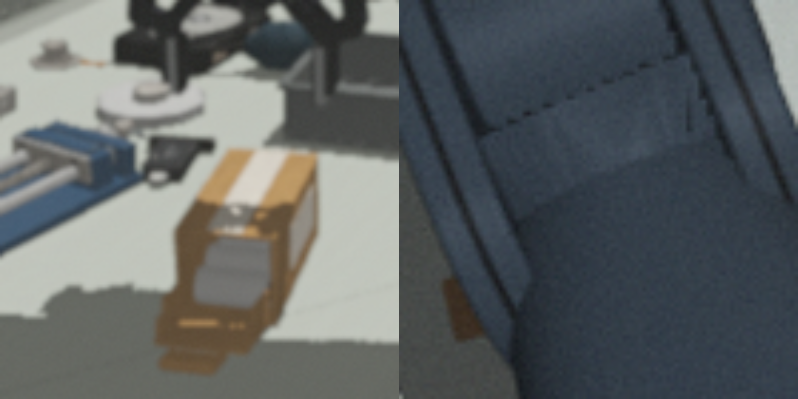

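Request:
carry_out([
  [[0,0,-20,0,0,0],[0,0,-20,0,0,0],[0,0,-20,0,0,0],[0,0,-20,0,0,0],[0,0,-15,0,0,0],[0,0,-10,0,0,0],[0,0,0,0,0,0]],
])

```text
clock: 8.2
tcp_pos: [0.5527, 0.2946, 0.1832]
tool_rot: [-1.921, -2.483, 0.005]
wrist_force: [-0.3, -0.2, 0.1]
grip_width: 0.0851
```

Request:
carry_out([
  [[0,0,0,0,0,0],[0,0,0,0,0,0],[0,0,0,0,0,0],[0,0,0,0,0,0],[0,0,0,0,0,0],[0,0,0,0,0,0]],
], fingers=50, newtons=60)

```text
clock: 8.8
tcp_pos: [0.5546, 0.2948, 0.1871]
tool_rot: [1.922, 2.483, 0.005]
wrist_force: [1.2, 1.0, 5.4]
grip_width: 0.0634
```

Request:
carry_out([
  [[0,0,5,0,0,0],[0,0,10,0,0,0],[0,0,15,0,0,0],[0,0,20,0,0,0],[0,0,20,0,0,0],[0,0,15,0,0,0],[0,0,10,0,0,0],[0,0,5,0,0,0]],
])

```text
clock: 9.6
tcp_pos: [0.554, 0.2946, 0.2868]
tool_rot: [1.923, 2.483, 0.002]
wrist_force: [0.3, -0.3, -3.7]
grip_width: 0.0631
```

Request:
carry_out([
  [[0.9,-8,0,0,0,0],[1.8,-16,0,0,0,0],[2.7,-24,0,0,0,0],[3.35,-30,0,0,0,0],[3.35,-30,0,0,0,0],[3.35,-30,0,0,0,0],[3.35,-30,0,0,0,0],[3.35,-30,0,0,0,0]],
])

```text
clock: 10.4
tcp_pos: [0.5752, 0.0938, 0.2838]
tool_rot: [-1.924, -2.482, 0.004]
wrist_force: [-0.1, 0.7, -3.1]
grip_width: 0.0634
```

Request:
carry_out([
  [[3.35,-30,0,-0.0211,-0.0055,0],[3.35,-30,0,-0.0211,-0.0055,0],[3.35,-30,0,-0.0211,-0.0055,0],[3.35,-30,0,-0.0211,-0.0055,0],[3.35,-30,0,-0.0211,-0.0055,0],[2.7,-24,0,-0.0211,-0.0055,0],[1.8,-16,0,-0.0211,-0.0055,0],[1.2,-11,0,-0.0211,-0.0055,0]],
])

```text
clock: 11.2
tcp_pos: [0.5976, -0.1064, 0.2842]
tool_rot: [1.839, 2.371, -0.163]
wrist_force: [-0.6, 0.2, -2.9]
grip_width: 0.0637
```

Run:
```python
from h import *
a=snap("top","t4.png");b=snap("side","s4.png");st()
o=np.hstack([cv2.resize(b[120:320,220:420],None,fx=2,fy=2),cv2.resize(a[140:340,370:570],None,fx=2,fy=2)]);cv2.imwrite("pics/c4.png",o)
```

```text
t 11.3 tcp [ 0.5979 -0.1057  0.2847] rot [ 1.838  2.37  -0.162] F [-0.4  0.8 -4. ] w 0.06333199583971995 q [-0.25  0.22  0.04  1.31 -0.15  1.06]
```

View pics/c4.png

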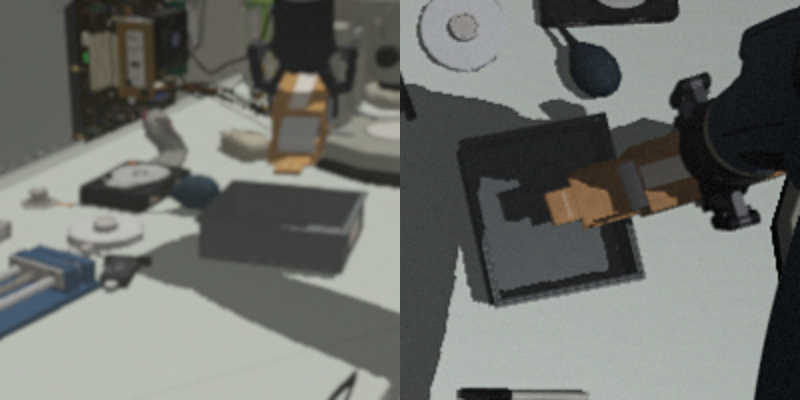

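Request:
carry_out([
  [[0,0,-5,0,0,0],[0,0,-8,0,0,0],[0,0,-5,0,0,0],[0,0,-2,0,0,0],[-0.8,3.15,0.55,-0.0158,-0.0041,0],[-0.8,3.15,0.55,-0.0158,-0.0041,0],[-0.8,3.15,0.55,-0.0158,-0.0041,0],[-0.8,3.15,0.55,-0.0158,-0.0041,0]],
])

```text
clock: 12.1
tcp_pos: [0.5952, -0.0915, 0.268]
tool_rot: [1.801, 2.326, -0.217]
wrist_force: [0.3, 0.1, -3.6]
grip_width: 0.0635
```

Request:
carry_out([
  [[-0.8,3.15,0.55,-0.0158,-0.0041,0],[-0.8,3.15,0.55,-0.0158,-0.0041,0],[-0.8,3.15,0.55,-0.0158,-0.0041,0],[-0.8,3.15,0.55,-0.0158,-0.0041,0],[-0.8,3.15,0.55,-0.0158,-0.0041,0],[-0.8,3.15,0.55,-0.0158,-0.0041,0],[-0.8,3.15,0.55,-0.0158,-0.0041,0],[-0.8,3.15,0.55,-0.0158,-0.0041,0]],
])

```text
clock: 12.9
tcp_pos: [0.5887, -0.0665, 0.2721]
tool_rot: [1.732, 2.237, -0.325]
wrist_force: [0.1, -0.1, -2.4]
grip_width: 0.0634
```

Request:
carry_out([
  [[-0.8,3.15,0.55,-0.0158,-0.0041,0],[-0.8,3.15,0.55,-0.0158,-0.0041,0],[-0.8,3.15,0.55,-0.0158,-0.0041,0],[-0.8,3.15,0.55,-0.0158,-0.0041,0],[0,0,0,0,0,0],[0,0,0,0,0,0],[0,0,0,0,0,0],[0,0,0,0,0,0]],
])

```text
clock: 13.7
tcp_pos: [0.5856, -0.0543, 0.2741]
tool_rot: [1.698, 2.192, -0.375]
wrist_force: [0.1, -0.3, -2.6]
grip_width: 0.0631
```

Run:
```python
from h import *
a=snap("top","t5.png");b=snap("side","s5.png");st()
o=np.hstack([cv2.resize(b[120:320,220:420],None,fx=2,fy=2),cv2.resize(a[140:340,370:570],None,fx=2,fy=2)]);cv2.imwrite("pics/c5.png",o)
```

```text
t 13.8 tcp [ 0.5855 -0.0543  0.2741] rot [ 1.698  2.192 -0.375] F [-0.1  0.3 -3.3] w 0.06338171036810974 q [-0.11  0.14 -0.1   1.17 -0.41  1.17]
```

View pics/c5.png

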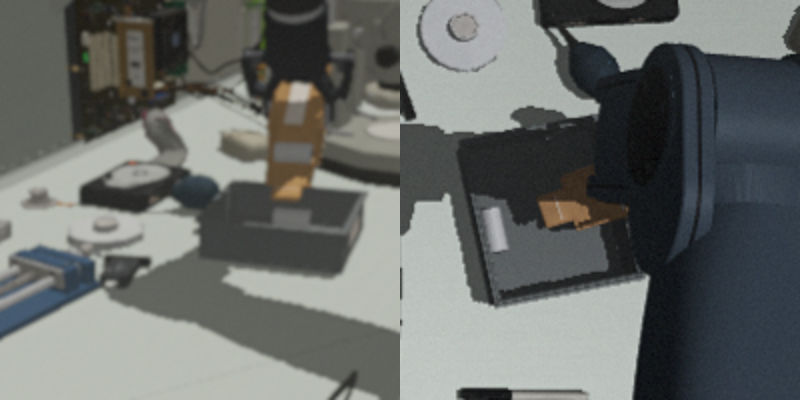

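Request:
carry_out([
  [[-1,3.87,0.25,-0.018,-0.0046,0],[-1,3.87,0.25,-0.018,-0.0046,0],[-1,3.87,0.25,-0.018,-0.0046,0],[-1,3.87,0.25,-0.018,-0.0046,0],[-1,3.87,0.25,-0.018,-0.0046,0],[-1,3.87,0.25,-0.018,-0.0046,0],[-1,3.87,0.25,-0.018,-0.0046,0],[-1,3.87,0.25,-0.018,-0.0046,0]],
])

```text
clock: 14.6
tcp_pos: [0.5774, -0.0227, 0.2761]
tool_rot: [1.614, 2.085, -0.486]
wrist_force: [-0.5, -1.2, -2.3]
grip_width: 0.0635
```

Request:
carry_out([
  [[-1,3.87,0.25,-0.018,-0.0046,0],[-1,3.87,0.25,-0.018,-0.0046,0],[-1,3.87,0.25,-0.018,-0.0046,0],[-1,3.87,0.25,-0.018,-0.0046,0],[-1,3.87,0.25,-0.018,-0.0046,0],[-1,3.87,0.25,-0.018,-0.0046,0],[-1,3.87,0.25,-0.018,-0.0046,0],[-1,3.87,0.25,-0.018,-0.0046,0]],
])

```text
clock: 15.4
tcp_pos: [0.5695, 0.0081, 0.2782]
tool_rot: [1.529, 1.975, -0.588]
wrist_force: [-0.2, -0.0, -3.0]
grip_width: 0.0634
```

Request:
carry_out([
  [[0,0,0,0,0,0],[0,0,0,0,0,0],[0,0,0,0,0,0],[0,0,0,0,0,0],[0,0,0,0,0,0],[0,0,0,0,0,0]],
])

```text
clock: 16.0
tcp_pos: [0.5696, 0.0076, 0.2782]
tool_rot: [1.53, 1.976, -0.588]
wrist_force: [0.3, 0.1, -1.7]
grip_width: 0.0636
```

Run:
```python
from h import *
a=snap("top","t6.png");b=snap("side","s6.png");st()
o=np.hstack([cv2.resize(b[120:320,220:420],None,fx=2,fy=2),cv2.resize(a[140:340,370:570],None,fx=2,fy=2)]);cv2.imwrite("pics/c6.png",o)
```

```text
t 16.1 tcp [0.5695 0.0077 0.2781] rot [ 1.53   1.976 -0.588] F [-0.4 -0.1 -3. ] w 0.06338626482423498 q [ 0.06  0.1  -0.17  1.13 -0.72  1.31]
```

View pics/c6.png

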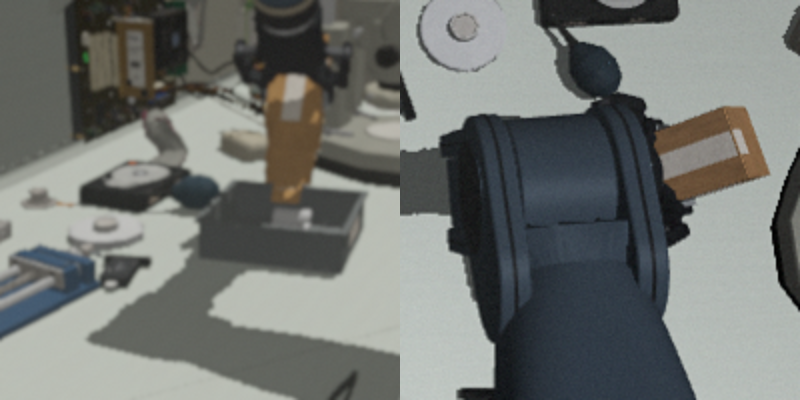

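Run:
```python
from h import *
f=[]
for i in range(12):
    b=viewer.camera("side"); f.append(status.get_obs()["wrist_force"][2])
print(np.mean(f),np.std(f)/3.5)
b=snap("side","s7.png")
cv2.imwrite("pics/c7.png",cv2.resize(b[195:260,310:410],None,fx=8,fy=8,interpolation=2))
```

```text
-2.4231156240599643 0.14610853381622643
```

View pics/c7.png

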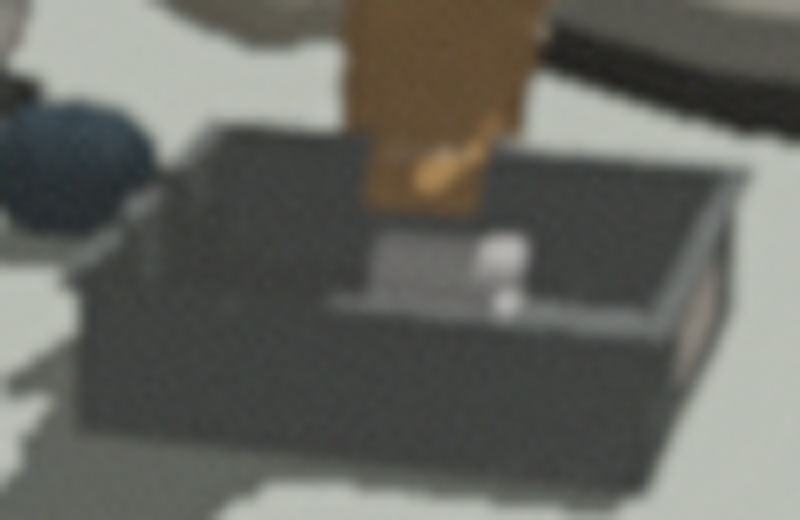

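Request:
carry_out([
  [[-1.5,5.9,-0.75,-0.0275,-0.0071,0],[-1.5,5.9,-0.75,-0.0275,-0.0071,0],[-1.5,5.9,-0.75,-0.0275,-0.0071,0],[-1.5,5.9,-0.75,-0.0275,-0.0071,0],[-1.5,5.9,-0.75,-0.0275,-0.0071,0],[-1.5,5.9,-0.75,-0.0275,-0.0071,0],[-1.5,5.9,-0.75,-0.0275,-0.0071,0],[-1.5,5.9,-0.75,-0.0275,-0.0071,0]],
])

```text
clock: 17.55
tcp_pos: [0.5575, 0.0554, 0.2721]
tool_rot: [1.396, 1.802, -0.728]
wrist_force: [0.5, -0.5, -2.5]
grip_width: 0.063
```

Request:
carry_out([
  [[0,0,0,0,0,0],[0,0,0,0,0,0],[1.5,-6,0,0,0,0],[-1.5,6,0,0,0,0],[1.5,-6,0,0,0,0],[-1.5,6,0,0,0,0],[0,0,0,0,0,0],[0,0,0,0,0,0]],
])

```text
clock: 18.35
tcp_pos: [0.5575, 0.0552, 0.2721]
tool_rot: [1.396, 1.804, -0.727]
wrist_force: [-0.9, 0.6, -2.0]
grip_width: 0.0634
```

Run:
```python
from h import *
f=[]
for i in range(12):
    b=viewer.camera("side"); f.append(status.get_obs()["wrist_force"][2])
print(np.mean(f),np.std(f)/3.5);st()
```

```text
-2.438265884959883 0.10804448661539685
t 18.95 tcp [0.5575 0.055  0.2721] rot [ 1.396  1.804 -0.728] F [-0.5  0.2 -2.1] w 0.06390961805989763 q [ 0.19  0.14 -0.19  1.15 -0.96  1.45]
```

Request:
carry_out([
  [[2,-7.9,5,0.037,0.0095,0],[2,-7.9,5,0.037,0.0095,0],[2,-7.9,5,0.037,0.0095,0],[2,-7.9,5,0.037,0.0095,0],[2,-7.9,3,0.037,0.0095,0],[2,-7.9,3,0.037,0.0095,0],[2,-7.9,3,0.037,0.0095,0],[2,-7.9,3,0.037,0.0095,0]],
])

```text
clock: 19.75
tcp_pos: [0.5735, -0.0086, 0.3042]
tool_rot: [1.576, 2.035, -0.534]
wrist_force: [0.0, 0.3, -2.3]
grip_width: 0.0635
```

Request:
carry_out([
  [[2,-7.9,2,0.037,0.0095,0],[2,-7.9,2,0.037,0.0095,0],[2,-7.9,2,0.037,0.0095,0],[2,-7.9,2,0.037,0.0095,0],[2,-7.9,1,0.037,0.0095,0],[2,-7.9,1,0.037,0.0095,0],[2,-7.9,1,0.037,0.0095,0],[2,-7.9,1,0.037,0.0095,0]],
])

```text
clock: 20.55
tcp_pos: [0.5894, -0.0719, 0.3161]
tool_rot: [1.745, 2.253, -0.307]
wrist_force: [-1.2, -0.5, -2.3]
grip_width: 0.0632
```

Run:
```python
from h import *
a=snap("top","t8.png");b=snap("side","s8.png");st()
o=np.hstack([cv2.resize(b[140:270,300:430],None,fx=3.07,fy=3.07),cv2.resize(a[185:305,385:505],None,fx=3.325,fy=3.325)]);cv2.imwrite("pics/c8.png",o)
```

```text
t 20.65 tcp [ 0.5897 -0.0727  0.3164] rot [ 1.746  2.25  -0.309] F [ 0.8  1.2 -2.6] w 0.0633874521830846 q [-0.16  0.14  0.01  1.29 -0.32  1.14]
```

View pics/c8.png

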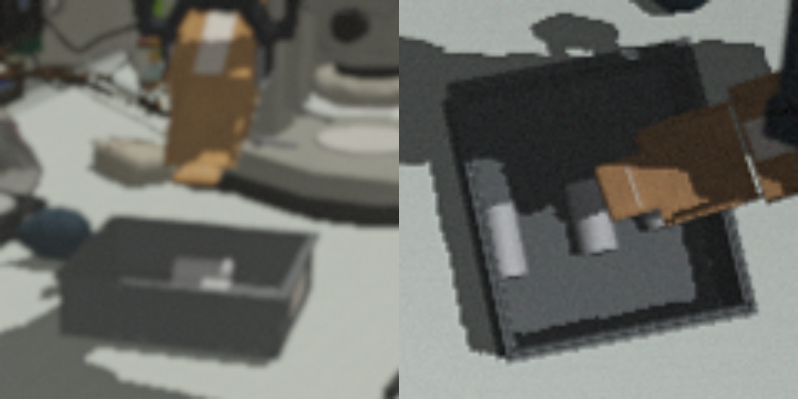

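Request:
carry_out([
  [[-1,11,0,0.0211,0.0055,0],[-2,20,0,0.0211,0.0055,0],[-2.5,25,0,0.0211,0.0055,0],[-2.5,25,-2,0.0211,0.0055,0],[-2.5,25,-2,0.0211,0.0055,0],[-2.5,25,-2,0.0211,0.0055,0],[-2.5,25,-2,0.0211,0.0055,0],[-2.5,25,-2,0.0211,0.0055,0]],
])

```text
clock: 21.45
tcp_pos: [0.5707, 0.1119, 0.3059]
tool_rot: [1.835, 2.373, -0.16]
wrist_force: [1.3, 1.3, -1.9]
grip_width: 0.0633
```

Request:
carry_out([
  [[-2.5,25,-3,0.0211,0.0055,0],[-2.5,25,-3,0.0211,0.0055,0],[-2.5,25,-3,0.0211,0.0055,0],[-2.5,25,-3,0.0211,0.0055,0],[-2.5,25,-3,0.0211,0.0055,0],[-2.5,25,-3,0.0211,0.0055,0],[-2,20,-3,0.0211,0.0055,0],[-1,15,0,0.0211,0.0055,0]],
])

```text
clock: 22.25
tcp_pos: [0.5524, 0.2967, 0.2843]
tool_rot: [-1.92, -2.485, 0.001]
wrist_force: [-0.7, -1.2, -1.9]
grip_width: 0.0635
```

Request:
carry_out([
  [[0,0,0,0,0,0],[0,0,0,0,0,0]],
])

```text
clock: 22.45
tcp_pos: [0.5535, 0.2946, 0.2852]
tool_rot: [1.923, 2.483, -0.001]
wrist_force: [-0.6, 0.6, -2.2]
grip_width: 0.0637
```

Run:
```python
from h import *
P=[]
for i in range(6):
    viewer.camera("side");s=status.get_obs();P.append(np.r_[s["tcp_pos"],R.from_rotvec(s["tool_rot"]).as_matrix()[:,2]])
print(np.mean(P,0).round(4));st()
```

```text
[ 5.538e-01  2.938e-01  2.853e-01  2.000e-04 -6.000e-04 -1.000e+00]
t 22.75 tcp [0.5538 0.2938 0.2853] rot [ 1.925  2.483 -0.   ] F [ 0.2  1.5 -0.7] w 0.06354318003198683 q [ 0.38  0.32  0.17  1.42 -0.    1.7 ]
```

Request:
carry_out([
  [[0,0,-12,0,0,0],[0,0,-22,0,0,0],[0,0,-22,0,0,0],[0,0,-20,0,0,0],[0,0,-12,0,0,0],[0,0,-6,0,0,0],[0,0,-3,0,0,0],[0,0,0,0,0,0]],
])

```text
clock: 23.55
tcp_pos: [0.5537, 0.2946, 0.1884]
tool_rot: [1.923, 2.484, 0.001]
wrist_force: [-0.3, 0.5, -1.7]
grip_width: 0.0633
```

Request:
carry_out([
  [[0,0,-1,0,0,0],[0,0,-1,0,0,0],[0,0,0,0,0,0],[0,0,0,0,0,0]],
])

```text
clock: 23.95
tcp_pos: [0.554, 0.2948, 0.1871]
tool_rot: [1.923, 2.483, 0.003]
wrist_force: [0.0, 0.5, -0.7]
grip_width: 0.0634
```

Run:
```python
from h import *
P=[]
for i in range(8):
    viewer.camera("side");s=status.get_obs();P.append(np.r_[s["tcp_pos"],s["wrist_force"]])
print(np.mean(P,0).round(4))
```

```text
[0.554  0.2948 0.1871 0.2971 0.2983 1.4934]
```

Request:
carry_out([
  [[0,0,0,0,0,0],[0,0,0,0,0,0],[0,0,0,0,0,0],[0,0,0,0,0,0],[0,0,0,0,0,0],[0,0,0,0,0,0]],
], fingers=85)

```text
clock: 24.95
tcp_pos: [0.5535, 0.2946, 0.186]
tool_rot: [-1.923, -2.484, 0.0]
wrist_force: [-0.4, 0.1, -0.1]
grip_width: 0.085
```

Request:
carry_out([
  [[0,0,5,0,0,0],[0,0,15,0,0,0],[0,0,25,0,0,0],[0,0,30,0,0,0],[0,0,30,0,0,0],[0,0,30,0,0,0],[0,0,30,0,0,0],[0,0,15,0,0,0]],
])

```text
clock: 25.75
tcp_pos: [0.5538, 0.2947, 0.3719]
tool_rot: [1.921, 2.481, 0.01]
wrist_force: [-0.1, -0.0, -0.6]
grip_width: 0.0847
```

Request:
carry_out([
  [[-25,-20,0,0,0,0],[-25,-20,0,0,0,0],[-25,-20,0,0,0,0],[-25,-20,0,0,0,0],[-25,-20,0,0,0,0],[-25,-20,0,0,0,0],[-25,-20,0,0,0,0],[0,0,0,0,0,0]],
])

```text
clock: 26.55
tcp_pos: [0.376, 0.1532, 0.3676]
tool_rot: [1.925, 2.482, 0.0]
wrist_force: [-0.3, -0.2, -0.0]
grip_width: 0.0845
```

Run:
```python
from h import *
a=snap("top","t9.png");b=snap("side","s9.png");st()
o=np.vstack([b[150:350,150:450],a[180:320,220:520]]);o=cv2.resize(o,None,fx=1.7,fy=1.7);cv2.imwrite("pics/c9.png",o)
```

```text
t 26.65 tcp [0.3784 0.1545 0.3677] rot [1.923 2.482 0.005] F [-0.3 -0.4  0.7] w 0.08510310383932093 q [ 0.22 -0.26 -0.26  1.57  0.    1.54]
```

View pics/c9.png

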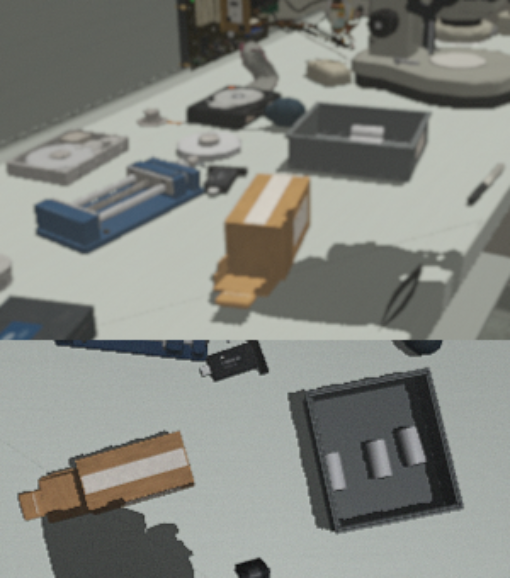

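All three spacers are in the bin at (335,470), (377,458) and (412,445). The carton stands flat with its spout out, and the bin has not moved.

```bash
python3 -c "
from h import *
print(workorder.close_job())"
```

```text
the job is handed in; nothing more can be done
None
```

The job is done and handed in at about 26.7 s on the robot's clock, against the 72 s limit.

I pushed the spout out by its tab until it met its stop, feeling about 3 N there. I then gripped the carton across its width, carried it over and held the tip low over the bin. I tilted it slowly to about 55° before setting it back level at its original place and letting go.

- **Final pictures:** all three spacers lie in the bin, the carton stands flat with its spout out and clear of the bin, and the gripper is raised and away. The bin and the bystanders in view look undisturbed. The tweezers and marker show only in part in the last views, and I did not check the brush in them.
- **Check that did not settle:** wrist force after pouring averaged 2.4 N, which was too noisy and offset to show whether the carton was empty. I relied on the pictures for that.
- **Pictures viewed:** 10 by my count.

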